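Check the washed tostonera with the moisture meter

ROBOT

A 6-joint arm with a two-finger parallel gripper is mounted at the origin on the work surface. World frame = base frame: x ahead of the robot, y to its left, z up, the work surface at z = 0. Lengths are in mm, angles in rad, forces in N, time in s.
With the tool pointing down it reaches from about 350 to 775 mm from the base axis. Payload 7.3 kg.
Tool frame: the origin (TCP) lies midway between the tips of the shut fingers; the grasp point (between the pads) lies 19 mm behind it; z points along the fingers, y is the line along which they close (so a half turn about z gives the same grasp; the last joint's range is limited). The gripper opens to 92 mm and grips with 3 to 60 N. Pads are 19 mm wide; open, the fingers measure 130 mm over their backs; the gripper's body (75 mm by 190 mm) begins 47 mm behind the grasp point.
Start: joints at [-1.321, 0.342, 1.524, -0, 1.275, -0.146], TCP at [202.435, -484.422, 226.741] pointing down, gripper open.
Joint ranges: [-2.53, 2.53], [-0.77, 2.02], [0.04, 2.7], [-1, 4.14], [0.28, 2.66], [-3.11, 3.11]. Speed limits (rad/s): [2.57, 2.57, 3.14, 3.14, 3.14, 3.14].

INTERFACE

Orientations are given as [roll, pitch, yaw] about the fixed x, y, z axes, in that order (R = Rz(yaw) Ry(pitch) Rx(roll)).
In Python, from plant import bot gives the robot as it stands. The module is installed in compiled form; this text tells all that it offers.
- The arm moves only by the shell command python3 -m crank 'ROWS' [OPENING]. ROWS is JSON, a list of rows, each a list of 6 numbers: the shift along the tool's x, y, z in m, then the turn, a rotation vector about the tool's x, y, z in rad. In form: [[dx, dy, dz, wx, wy, wz], ...]. A call has 1 to 5 rows; each row shifts and turns the commanded pose from where the row before left it, along the tool's axes as they then stand; what a row does not reach is not made up. A row lasts 1/8 s, in which the tool goes at most 62.5 mm and 10.7 degrees, less where a joint would pass 70% of its speed; a pose out of reach is approached as far as the arm can. A call is refused whole if a number of a shift passes 0.0625 or a number of a turn 0.188, either way. A call with a gripper value outside its range is refused whole. OPENING is the opening in per cent of the stroke, from 0 (shut) to 100 (fully open), set as the call begins (- or left out, the last holds). The fingers move at their own pace and stop on an object; the grip force is fixed at half the most. Time passes only in rows, so rows that do not move let the fingers close. It gives the time, the measured TCP pose, the force, the opening and the grip force at its end, in the units of the state.
- bot.get_obs(): the state, without advancing time (a new reading comes with each control period).
- bot.capture(name): name is "scene" or "side" or "wrist"; returns a dict with "color" (384x512x3 uint8, blue, green, red), "fov_y" (degrees; the focal length in pixels is half the picture's height over the tangent of half this angle, whatever the lens; pixels are square), "cx", "cy" (the principal point, pixels), "k1" (the pictures are not rectified: a ray, as slopes to the right and down, at radius r is drawn at 1 + k1 r^2 times it, then the intrinsics apply), "extrinsics" (4x4, takes a point from world to camera coordinates); the wrist camera has in their place "tool_from_camera" (4x4, takes a point from camera to tool coordinates, whose origin is the TCP and whose axes are the flange's). Camera axes: x right, y up, looking along -z (the intrinsics and any distortion apply to the point x, -y, -z); pixel columns grow to the right and rows downward; lengths in mm; the calibration is good to about 2 mm. A picture is of the moment at which its call begins: read the wrist's pose just before it. There is no depth.
- bot.close_job(): hands the job in; it is judged then, once.
The state is a dict: "time": time; "joint_positions": joint angles; "dq": joint speeds; "tau": joint torques, N m; "tool_pos": TCP position; "tcp_rot": TCP orientation; "contact_force": force on the tool from outside, world axes, zero at the start; "moment": the same for the moment, N m; "grip_width": finger opening in mm; "finger_force": force on a finger pad.
Only numpy, scipy, OpenCV 4.12 (cv2) and the standard library are available. Lean on these libraries where they do the work, as an engineer would, in place of code of your own. Each camera call takes 0.05 s, during which the arm holds its last target. There are 200 camera calls.

TASK

Check whether the washed tostonera is dry: swing its top board open until it stands straight up and leave it standing, then take the moisture meter out of its cradle and hold it upright with the two studs of its sprung foot centred in the ring marked on the lower board, the studs in line with the length of the board. Press only lightly, so that the sprung foot goes in about half way, and finish while still holding the meter there. Leave everything else where it is.

Things in the scene. Friction and masses are not known exactly. Their poses are not given: they have to be found in the camera images.
- tostonera: Cedar plantain press lying on the worktop on rubber feet; it does not move. Lower board 160 x 95 mm, upper face 20 mm above the worktop, with a short stub handle at the end away from the hinge. Origin: centre of the lower board's footprint, on the worktop. x axis: along the board's length and grain, towards the brass hinge; y across the board; z up.
- top_board (a joint): Angle of the top board about the hinge, rad: 0 = shut flat on the lower board, 1.57 = standing straight up, stop at 2.1. Starts shut or slightly ajar. The hinge is stiff: the board stays where left; about 4 N at the handle moves it. Top board 155 x 95 mm, 14 mm thick; shut, it lies 2 mm above the lower board and hides the ring.
- hinge_axis (a point): Middle of the hinge axis, 24 mm above the worktop, 87 mm from the tostonera's origin along its +x. The axis runs along the tostonera's y; opening lifts the handle up and over towards the hinge end.
- board_handle (a point): Grip point in the middle of the top board's handle, a bar 24 mm wide, 14 mm thick, 65 mm long that sticks out beyond the board's edge; 205 mm from the hinge axis, 26 mm from the bar's end. Shut, 29 mm above the worktop, nothing below it (the lower board's stub handle ends 180 mm from the axis). Moves with the board on an arc about the hinge axis, starting 5 mm above it.
- test_ring (a point): Centre of the dark ring (outer diameter 40 mm, inner 32 mm) marked on the upper face of the lower board, 20 mm above the worktop, 40 mm from the tostonera's origin towards the handles, 127 mm from the hinge axis. Hidden until the top board is opened.
- cradle: Low open cradle of grey plastic in which the meter stands upright; fixed to the worktop. Foot plate 85 x 115 mm, walls 56 mm high. Origin: centre of its underside; axes as the meter's when it stands in it.
- meter: Moisture meter: black block upright in the cradle, 28 mm thick (its x), 54 wide (y), 115 tall (z), about 0.16 kg. Origin: centre of the block's underside, 36 mm above the worktop in the cradle (top at 151); the upper 95 mm stand clear; lift it straight up 50 mm. Below hangs a sprung foot with two studs, 6 mm thick, 20 mm apart along the meter's y, ending 18 mm below the block.
- foot (a joint): How far the meter's sprung foot is pushed in, m: 0 = free, 0.012 = fully in. The spring gives 0.6 N at 0 plus 0.3 N per mm (2.4 N half way in, 4.2 N fully in).
- foot_tip (a point): Point midway between the lower ends of the meter's two studs; 18 mm below the block's underside when the foot is free.
- bowl_under: Larger white bowl, 156 mm across, 62 mm high, the lower of two stacked bowls. Leave alone. Origin: centre of its underside.
- bowl_upper: Smaller white bowl, 134 mm across, standing in the larger one; its rim is 86 mm above the worktop. Leave alone.
- pitcher: Clear plastic pitcher with a white flip lid, 100 mm across, 190 mm high. Leave alone.
- ladle: Steel ladle lying on the worktop, 320 mm long. Leave alone.
- plantain: Green plantain lying on the worktop, 220 mm long, 38 mm high. Leave alone.
- salt_jar: Glass jar with a steel cap, 60 mm across, 85 mm high. Leave alone.
- mug: Blue mug, 80 mm across, 90 mm high. Leave alone.
Things that resemble listed ones, but are neither listed nor needed, are in the scene too. Of the things shaped like the meter, the black one is meant.

How it is judged:
By the outcome, as a careful person would: the job done as asked, in the order asked, and still so for the second after the job is handed in, while the arm keeps its last pose, push and grip.
It also fails if it takes over 51 s, if anything falls off the work surface, if the arm or the gripper's body presses on something with over 40 N, if the wrist force passes 120 N, or if a joint passes its speed limit or range.

## Working session

There is one attempt and no reset: what is moved stays moved. The work goes in short steps, Python scripts to look and compute and a shell command to move; the robot and the scene stay as the last step left them, time stands still between calls to the robot, and variables do not carry over. Pictures are saved under pics/ and viewed, at most 10 in all, crops included, and the job is handed in when it is done.

```bash
mkdir -p pics; ls; cat > h.py <<'E'
import numpy as np, cv2
from scipy.spatial.transform import Rotation as R
from plant import bot
def toolT(o):
    T=np.eye(4);T[:3,:3]=R.from_euler('xyz',o['tcp_rot']).as_matrix();T[:3,3]=o['tool_pos'];return T
def cap(name,save=None):
    o=bot.get_obs();c=bot.capture(name)
    if name=='wrist': c['wc']=toolT(o)@np.array(c['tool_from_camera'])
    else: c['wc']=np.linalg.inv(np.array(c['extrinsics']))
    c['f']=192/np.tan(np.radians(c['fov_y'])/2)
    if save: cv2.imwrite('pics/'+save+'.png',c['color'])
    c['K']=np.array([[c['f'],0,c['cx']],[0,c['f'],c['cy']],[0,0,1]]);c['d']=np.array([c['k1'],0,0,0.])
    np.save('/tmp/'+(save or name)+'.npy',c,allow_pickle=True)
    return c
def load(n): return np.load('/tmp/'+n+'.npy',allow_pickle=True).item()
def ray(c,uv):
    p=cv2.undistortPoints(np.array([[uv]],float),c['K'],c['d'])[0,0]
    d=c['wc'][:3,:3]@np.array([p[0],-p[1],-1]);return c['wc'][:3,3],d
def onz(c,uv,z):
    o,d=ray(c,uv);return o+d*(z-o[2])/d[2]
def proj(c,P):
    q=np.linalg.inv(c['wc'])@np.append(P,1);s=q[:3]*[1,-1,-1]
    return cv2.projectPoints(s.reshape(1,3),np.zeros(3),np.zeros(3),c['K'],c['d'])[0][0,0]
def two(c1,u1,c2,u2):
    a,d=ray(c1,u1);b,e=ray(c2,u2);s=np.linalg.lstsq(np.c_[d,-e],b-a,rcond=None)[0]
    p,q=a+d*s[0],b+e*s[1];return (p+q)/2,np.linalg.norm(p-q)
E
python3 - <<'E'
from h import *
for n in('scene','side'):
    c=cap(n,n); print(n,c['wc'][:3,3],c['f'],c['k1'])
print(bot.get_obs())
c=cap('wrist','wrist0');print(c['tool_from_camera'],c['f'])
E
```

```text
pics
scene [1273.49489774  488.78937107 1353.87082698] 464.3200678006833 -0.114305412984666
side [ 548.01634551 1025.71619118  776.38653307] 369.29940216912973 -0.022063216637934587
{'time': 0.1, 'joint_positions': array([-1.32100310e+00,  3.42611117e-01,  1.52490416e+00,  2.07658789e-05,
        1.27539163e+00, -1.45984610e-01]), 'dq': array([ 1.16165438e-03, -9.81198480e-04, -7.37258745e-04, -1.27020051e-03,
        7.97623999e-04,  2.90765220e-05]), 'tau': array([ 1.53997247e-03, -4.32005453e+01, -2.44693083e+01,  7.19001819e-02,
        5.25545678e-02, -5.24329414e-05]), 'tool_pos': array([ 202.34711501, -484.05709038,  226.1422696 ]), 'tcp_rot': array([-3.14029527e+00, -2.10827046e-04,  3.95771644e-01]), 'contact_force': array([-0.49260594, -0.46236342, -0.03576144]), 'moment': array([-0.01228826,  0.02901664, -0.03129597]), 'finger_force': 0.0, 'grip_width': 91.71422331519072}
[[ 7.04953423e-04  9.68146264e-01  2.50384333e-01  6.75999856e+01]
 [ 9.99999536e-01 -8.46710358e-04  4.58440715e-04 -4.74895315e-01]
 [ 6.55840674e-04  2.50383894e-01 -9.68146412e-01 -1.58779024e+02]
 [ 0.00000000e+00  0.00000000e+00  0.00000000e+00  1.00000000e+00]] 280.6250937525341
```

View pics/scene.png

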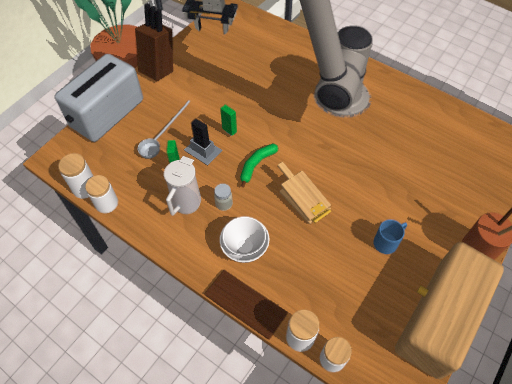

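View pics/side.png

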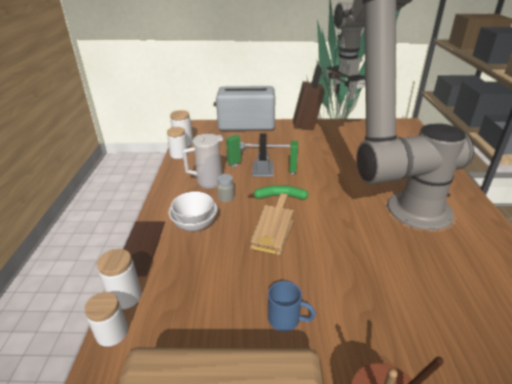

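The scene view shows the tostonera from its handle (283,168) to its brass hinge (320,212), and the black meter at (200,133) in its grey cradle (203,150). Possible mix-ups: the green blocks at (229,120) and (173,150) for the meter, and the knife block (155,50), whose knives have black handles. I choose the black one in the grey cradle. The side view agrees: meter (263,148), tostonera (273,228).

```bash
python3 - <<'E'
from h import *
s=load('scene');d=load('side')
print('handle end',onz(s,(282,166),36),'hinge brass',onz(s,(320,212),30))
print('meter top',onz(s,(196,122),151),onz(s,(204,125),151)); print('cradle',onz(s,(203,152),0))
im=np.hstack([cv2.resize(s['color'][100:250,150:350],(800,600),interpolation=cv2.INTER_CUBIC)])
cv2.imwrite('pics/crop1.png',im)
E
```

```text
handle end [453.57435033   9.45445743  36.        ] hinge brass [532.30540784 213.18434801  30.        ]
meter top [ 540.68875912 -290.50258372  151.        ] [ 535.42553031 -259.61614596  151.        ]
cradle [ 5.45742350e+02 -2.74841175e+02 -2.27373675e-13]
```

View pics/crop1.png

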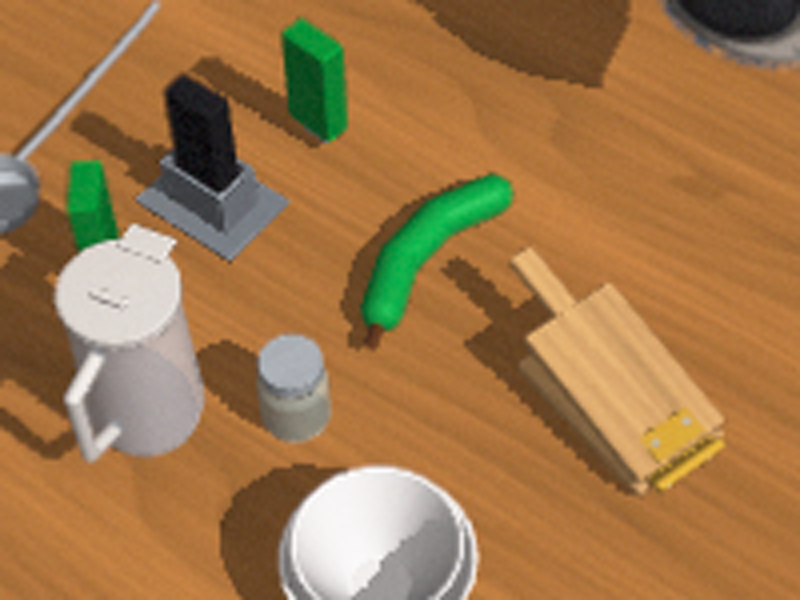

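Crop: the black meter's top is at (200,92) in the grey cradle, and the green blocks at (315,80) and (92,200) are look-alikes. The tostonera is slightly ajar, with its hinge barrel running (660,485)–(722,440) and its handle end at (525,257). I'll move above it, looking with the wrist camera on the way.

```bash
python3 -m crank '[[0.0387,-0.0348,-0.015,0,0,0],[0.0387,-0.0348,-0.015,0,0,0],[0.0387,-0.0348,-0.015,0,0,0],[0.0387,-0.0348,-0.015,0,0,0],[0.0387,-0.0348,-0.015,0,0,0]]' 100
python3 -c "
from h import *
cap('wrist','w1')"
python3 -m crank '[[0.0387,-0.0348,-0.005,0,0,0],[0.0387,-0.0348,-0.005,0,0,0],[0.0387,-0.0348,-0.005,0,0,0],[0.0387,-0.0348,-0.005,0,0,0],[0.0387,-0.0348,-0.005,0,0,0]]'
python3 -m crank '[[0.0387,-0.0348,0,0,0,0],[0.0387,-0.0348,0,0,0,0],[0,0,0,0,0,0],[0,0,0,0,0,0]]'
python3 -c "
from h import *
cap('wrist','w2')
import cv2
a=cv2.imread('pics/w1.png');b=cv2.imread('pics/w2.png')
cv2.imwrite('pics/w12.png',cv2.resize(np.vstack([a,b])[:,:],(400,600),interpolation=cv2.INTER_AREA))"
```

```text
time: 0.78
tool_pos: [314.2, -247.6, 302.1]
tcp_rot: [-3.142, -0.0, 0.395]
contact_force: [0.4, 0.7, 0.6]
grip_width: 92.1
finger_force: 0.0
time: 1.45
tool_pos: [425.7, -12.5, 326.8]
tcp_rot: [3.141, 0.0, 0.396]
contact_force: [0.9, -0.8, -0.3]
grip_width: 91.8
finger_force: 0.0
time: 1.95
tool_pos: [469.6, 79.7, 326.3]
tcp_rot: [3.141, 0.001, 0.396]
contact_force: [-0.4, 0.3, -0.4]
grip_width: 91.6
finger_force: 0.0
```

View pics/w12.png

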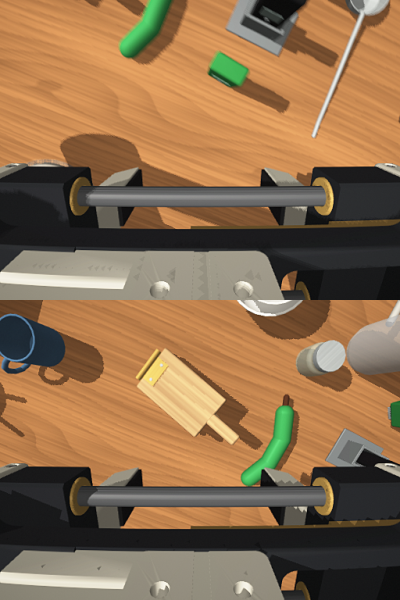

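w12: in w2 (lower half) the tostonera's barrel is near (150,65)·1.28 and its handle end near (235,140)·1.28. The meter is at the top edge of w1. Crop for corner picking.

```bash
python3 - <<'E'
from h import *
c=load('w2');im=c['color'][50:200,160:360]
cv2.imwrite('pics/crop2.png',cv2.resize(im,(800,600),interpolation=cv2.INTER_CUBIC))
E
```

```text
(no output)
```

View pics/crop2.png

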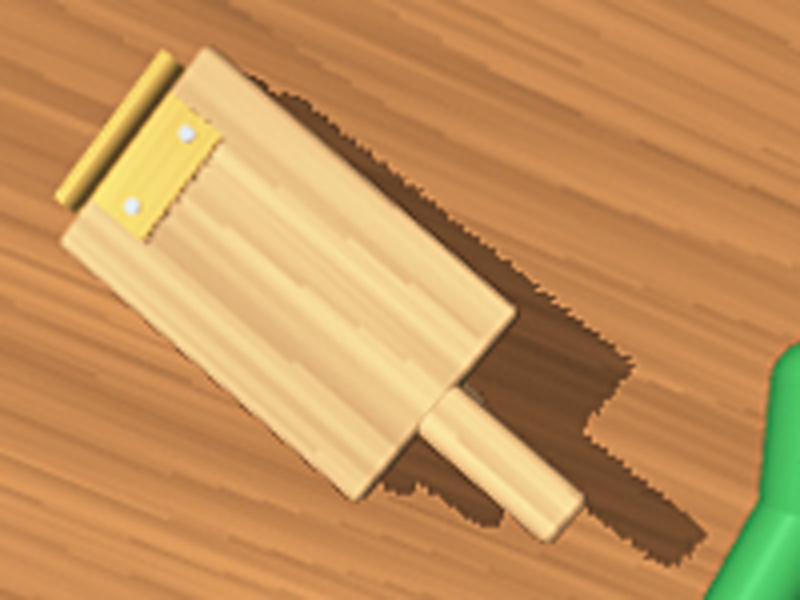

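Crop2: the barrel runs (170,56)–(62,200). The handle-end corners are (583,498) and (548,542), and the top-board corners are (207,48), (63,240), (515,312) and (355,498).

```bash
python3 - <<'E'
from h import *
c=load('w2');s=load('scene');d=load('side')
f=lambda u,v:(160+(u)/4-.4,50+v/4-.4)
g=lambda u,v:(150+u/4-.4,100+v/4-.4)
h,e=two(c,f(566,520),s,g(522,256));print('handle end top',h,e)
A,B=onz(c,f(172,56),26),onz(c,f(62,200),26);H=(A+B)/2
print('barrel',A,B,H,np.linalg.norm(A-B)); print('scene barrel',onz(s,g(691,463),28))
print('two',two(c,f(118,128),s,g(691,463)))
d1=H[:2]-h[:2];print('yaw from length',np.arctan2(d1[1],d1[0]),np.linalg.norm(d1)); b=A-B;print('yaw from barrel',np.arctan2(b[1],b[0])+np.pi/2,np.arctan2(-b[1],-b[0])+np.pi/2)
# edges of the top board: direction
for z in(40,55):
  P=[onz(c,f(*q),z) for q in((207,48),(515,312),(63,240),(355,498))]
  print(z,[np.arctan2(*(P[i]-P[i+1])[[1,0]]) for i in(0,2)])
print('pitcher lid',onz(s,(180,171),190))
for q in ((232,203-0),(285,203),(232,260),(139,200)): print('cradle corners',onz(s,g(*q),0))
for q in ((168,85),(186,75),(233,97),(216,106)): print('meter top',onz(s,g(*q),151))
E
```

```text
handle end top [472.08359869  11.19357425  72.95609762] 1.669130147742977
barrel [572.59588498 214.81155496  26.        ] [506.11879018 236.50776809  26.        ] [539.35733758 225.65966152  26.        ] 69.92803297901648
scene barrel [537.60740343 225.73916714  28.        ]
two (array([539.17539193, 225.16540506,  29.33954766]), np.float64(2.2993449403642763))
yaw from length 1.2668367314590272 224.7697900799198
yaw from barrel 1.2553246711118473 4.39691732470164
40 [np.float64(1.275978043170272), np.float64(1.23085004210481)]
55 [np.float64(1.2759780431702716), np.float64(1.2308500421048099)]
pitcher lid [ 745.5474049  -179.44792823  190.        ]
cradle corners [ 530.07395523 -265.7971381     0.        ]
cradle corners [ 502.01515854 -225.97432957    0.        ]
cradle corners [ 580.46830839 -225.39030569    0.        ]
cradle corners [ 576.72300121 -338.20060599    0.        ]
meter top [ 545.34018965 -306.18908156  151.        ]
meter top [ 527.74561728 -300.77407006  151.        ]
meter top [ 523.90614054 -252.11196021  151.        ]
meter top [ 540.00603768 -257.64475661  151.        ]
```

```bash
python3 -m crank '[[0,0,0.02,0,0,-0.1724],[0,0,0.02,0,0,-0.1724],[0,0,0.02,0,0,-0.1724],[0,0,0.02,0,0,-0.1724],[0,0,0.02,0,0,-0.1724]]'
python3 -m crank '[[-0.0207,0.0107,0.02,0,0,0],[-0.0207,0.0107,0.02,0,0,0],[0,0,0,0,0,0],[0,0,0,0,0,0]]'
python3 - <<'E'
from h import *
c=cap('wrist','w3');print(bot.get_obs()['tool_pos'],bot.get_obs()['tcp_rot'])
u=np.array([.3078,.9515,0]);v=np.array([-.9515,.3078,0]);H=np.array([539.3,225.4,24]);a=.163
x=-u*np.cos(a)+np.array([0,0,np.sin(a)]);n=u*np.sin(a)+np.array([0,0,np.cos(a)])
im=c['color'].copy()
for P in(H,H+205*x+5*n,H+231*x+12*n+12*v,H+231*x+12*n-12*v,H+11*x+12*n+47.5*v,H+166*x+12*n+47.5*v,H+166*x+12*n-47.5*v):
  p=proj(c,P);cv2.circle(im,tuple(int(round(t)) for t in p),2,(255,0,255),-1)
cv2.imwrite('pics/w3a.png',im)
E
```

```text
time: 2.62
tool_pos: [469.6, 78.4, 226.4]
tcp_rot: [3.141, 0.0, 1.261]
contact_force: [-0.0, 0.2, 0.9]
grip_width: 91.6
finger_force: 0.0
time: 3.12
tool_pos: [477.6, 33.5, 187.5]
tcp_rot: [3.141, -0.0, 1.256]
contact_force: [-0.0, -0.0, -0.3]
grip_width: 92.1
finger_force: 0.0
[477.78526703  33.89047324 187.64060932] [ 3.14011690e+00 -4.80967943e-04  1.25697495e+00]
```

View pics/w3a.png

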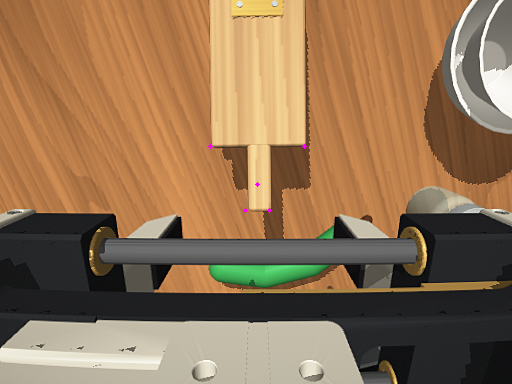

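Board and handle land on the projected points, e.g. the grip point at (257,184) and the end corners at (246,210) and (269,210). Descend and grip.

```bash
python3 -m crank '[[0,0,0.036,0,0,0],[0,0,0.036,0,0,0],[0,0,0.036,0,0,0],[0,0,0.036,0,0,0],[0,0,0,0,0,0]]' 60
python3 -m crank '[[0,0,0,0,0,0],[0,0,0,0,0,0],[0,0,0,0,0,0],[0,0,0,0,0,0]]' 0
python3 - <<'E'
from h import *
o=bot.get_obs();p=np.array(o['tool_pos']);g=p+[0,0,19];print(o)
u=np.array([.3078,.9515,0]);H=np.array([539.3,225.4,24])
r=g-H;X=r@u;print(X,r[2],np.hypot(X,r[2]))
th0=np.arctan2(r[2],-X);R0=np.hypot(X,r[2]);prev=np.array([X,r[2]])
# grip point final angle: pi/2 + (offset)
N=18;end=np.pi/2+.0244
for i in range(1,N+1):
  t=th0+(end-th0)*i/N;q=np.array([-np.cos(t),np.sin(t)])*R0
  print(i,'dx %.1f dz %.1f'%(q[0]-prev[0],-(q[1]-prev[1])),q);prev=q
E
```

```text
time: 3.8
tool_pos: [476.2, 34.5, 41.6]
tcp_rot: [-3.138, 0.001, 1.258]
contact_force: [0.4, 0.4, 0.4]
grip_width: 55.4
finger_force: 0.0
time: 4.3
tool_pos: [479.5, 33.5, 43.7]
tcp_rot: [3.137, -0.001, 1.258]
contact_force: [4.3, -1.6, 0.8]
grip_width: 23.7
finger_force: 30.0
{'time': 4.3, 'joint_positions': array([-8.95542273e-02,  5.00089909e-01,  1.87322051e+00, -6.66036043e-04,
        7.63460332e-01,  2.23678500e-01]), 'dq': array([ 4.95812954e-05,  1.66522448e-03, -6.59992641e-03,  7.48450825e-04,
        1.81295567e-03, -7.42336979e-04]), 'tau': array([  0.70500322, -41.70073986, -13.1881696 ,   0.38577908,
         1.24951925,   0.20137978]), 'tool_pos': array([479.52276881,  33.50185771,  43.74789322]), 'tcp_rot': array([ 3.13678832e+00, -6.18256243e-04,  1.25804515e+00]), 'contact_force': array([ 4.32833958, -1.62931283,  0.80689809]), 'moment': array([-0.32506755, -0.80849588,  0.11727242]), 'finger_force': 29.98328000307083, 'grip_width': 23.661946209192244}
-200.99051415489598 38.747893215161035 204.69144097607736
1 dx 3.6 dz -15.6 [-197.35788241   54.29965249]
2 dx 4.8 dz -15.2 [-192.52385533   69.52086836]
3 dx 6.0 dz -14.8 [-186.51785956   84.31888326]
4 dx 7.1 dz -14.3 [-179.37645596   98.60361583]
5 dx 8.2 dz -13.7 [-171.14311708  112.28810928]
6 dx 9.3 dz -13.0 [-161.86796249  125.28906069]
7 dx 10.3 dz -12.2 [-151.60745373  137.52732813]
8 dx 11.2 dz -11.4 [-140.42405055  148.92841245]
9 dx 12.0 dz -10.5 [-128.38583076  159.42291074]
10 dx 12.8 dz -9.5 [-115.56607575  168.94693885]
11 dx 13.5 dz -8.5 [-102.04282441  177.44252026]
12 dx 14.1 dz -7.4 [-87.89839813 184.85793901]
13 dx 14.7 dz -6.3 [-73.21889961 191.14805453]
14 dx 15.1 dz -5.1 [-58.09368874 196.27457639]
15 dx 15.5 dz -3.9 [-42.61483866 200.20629744]
16 dx 15.7 dz -2.7 [-26.87657524 202.91928374]
17 dx 15.9 dz -1.5 [-10.9747035  204.39702026]
18 dx 16.0 dz -0.2 [  4.99397559 204.63051145]
```

Gripped: the pads are at 23.7 mm and the hinge radius is 204.7, as expected. Swing along the arc.

```bash
python3 -m crank '[[0.0036,0.002,-0.0156,0,0,0],[0.0048,0,-0.0152,0,0,0],[0.006,0,-0.0148,0,0,0],[0.0071,0,-0.0143,0,0,0],[0.0082,0,-0.0137,0,0,0]]'
python3 -m crank '[[0.0093,0,-0.013,0,0,0],[0.0103,0,-0.0122,0,0,0],[0,0,0,0,0,0]]'
python3 - <<'E'
from h import *
o=bot.get_obs();g=np.array(o['tool_pos'])+[0,0,19]
u=np.array([.3078,.9515,0]);H=np.array([539.3,225.4,24]);r=g-H
print(r@u,r[2],np.hypot(r@u,r[2]),o['contact_force'],o['moment'],o['tcp_rot'])
cap('wrist','w4')
E
```

```text
time: 4.92
tool_pos: [488.3, 62.3, 116.1]
tcp_rot: [-3.14, -0.0, 1.258]
contact_force: [4.5, 5.2, -10.1]
grip_width: 23.8
finger_force: 30.0
time: 5.3
tool_pos: [494.4, 81.7, 142.1]
tcp_rot: [-3.141, -0.001, 1.259]
contact_force: [1.3, 4.5, -3.9]
grip_width: 23.6
finger_force: 30.0
-150.5609251939223 137.13465474034496 203.652905027165 [ 1.2655251   4.53061193 -3.94726919] [0.65596541 0.02482046 0.20620355] [-3.14076374e+00 -8.80294744e-04  1.25872227e+00]
```

Tracking the arc well, with low forces. Continue to vertical.

```bash
python3 -m crank '[[0.0112,0,-0.0114,0,0,0],[0.012,0,-0.0105,0,0,0],[0.0128,0,-0.0095,0,0,0],[0.0135,0,-0.0085,0,0,0],[0.0141,0,-0.0074,0,0,0]]'
python3 -m crank '[[0.0147,0,-0.0063,0,0,0],[0.0151,0,-0.0051,0,0,0],[0.0155,0,-0.0039,0,0,0],[0.0157,0,-0.0027,0,0,0],[0.0159,0,-0.0015,0,0,0]]'
python3 -m crank '[[0.016,0,-0.0002,0,0,0],[0,0,0,0,0,0],[0,0,0,0,0,0],[0,0,0,0,0,0]]'
python3 - <<'E'
from h import *
o=bot.get_obs();g=np.array(o['tool_pos'])+[0,0,19]
u=np.array([.3078,.9515,0]);H=np.array([539.3,225.4,24]);r=g-H
print(r@u,r[2],np.hypot(r@u,r[2]),o['contact_force'],o['moment'],o['tcp_rot'])
a=cap('scene','s5');b=cap('side','d5')
im=np.hstack([cv2.resize(a['color'][80:240,240:373],(400,480)),cv2.resize(b['color'][100:260,220:353],(400,480))])
cv2.imwrite('pics/v5.png',im)
E
```

```text
time: 5.98
tool_pos: [512.9, 141.5, 188.9]
tcp_rot: [-3.138, 0.002, 1.258]
contact_force: [-5.6, 1.8, -11.6]
grip_width: 24.0
finger_force: 30.0
time: 6.6
tool_pos: [535.7, 214.5, 208.8]
tcp_rot: [-3.137, 0.003, 1.258]
contact_force: [-12.1, -1.4, -5.0]
grip_width: 24.1
finger_force: 30.0
time: 7.1
tool_pos: [540.9, 231.0, 209.3]
tcp_rot: [-3.138, -0.0, 1.258]
contact_force: [-11.2, 5.2, -3.0]
grip_width: 24.0
finger_force: 30.0
5.773937636229929 204.3154569610779 204.39702617465144 [-11.20977257   5.15944436  -3.04777784] [ 0.26588971  1.3902109  -0.07036924] [-3.13807682e+00 -3.61022835e-04  1.25849981e+00]
```

View pics/v5.png

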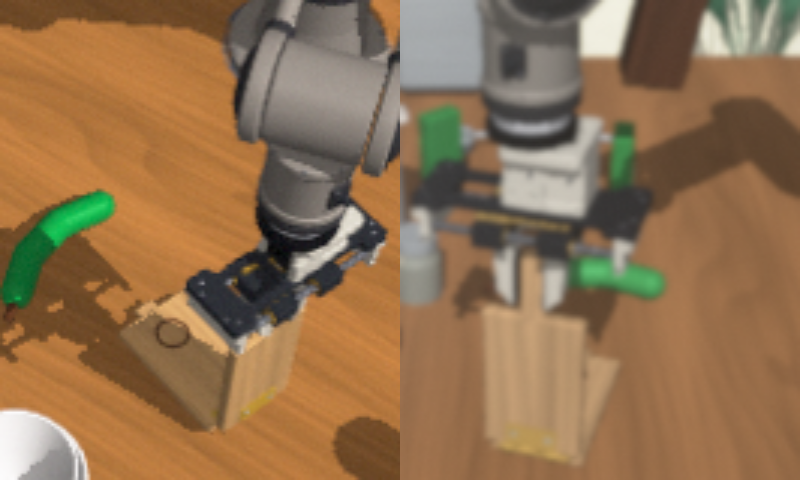

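v5: the board stands up, with the handle still gripped at (530,280) in the side half. The ring is now visible at (173,333) in the scene half. Relieve the side force, release, go up, and move towards the meter.

```bash
python3 -m crank '[[0,-0.004,0,0,0,0],[0,0,0,0,0,0]]'
python3 -m crank '[[0,0,0,0,0,0],[0,0,0,0,0,0],[0,0,0,0,0,0]]' 70
python3 -m crank '[[0,0,-0.03,0,0,0],[0,0,-0.04,0,0,0],[0,0,-0.04,0,0,0],[-0.06,0,0,0,0,0],[-0.06,0,0,0,0,0]]'
python3 -m crank '[[-0.06,0,0,0,0,0],[-0.05,0,0,0,0,0],[0,0,0,0,0,0],[0,0,0,0,0,0]]' 100
python3 - <<'E'
from h import *
c=cap('wrist','w6');a=cap('scene','s6');cap('side','d6')
s6=cv2.resize(a['color'][130:240,250:350],(400,440),interpolation=cv2.INTER_CUBIC);w=cv2.resize(c['color'],(400,300))
cv2.imwrite('pics/v6.png',np.hstack([s6,np.vstack([w,np.zeros((140,400,3),np.uint8)])]))
print(bot.get_obs()['tool_pos'])
E
```

```text
time: 7.45
tool_pos: [540.7, 230.7, 209.3]
tcp_rot: [3.138, -0.002, 1.257]
contact_force: [4.9, -0.7, -7.1]
grip_width: 23.4
finger_force: 30.0
time: 7.82
tool_pos: [539.5, 230.6, 209.4]
tcp_rot: [3.14, -0.001, 1.258]
contact_force: [-0.4, -0.4, -1.1]
grip_width: 49.2
finger_force: 0.0
time: 8.45
tool_pos: [501.8, 115.3, 319.1]
tcp_rot: [3.14, -0.0, 1.259]
contact_force: [0.7, -0.6, -0.1]
grip_width: 64.0
finger_force: 0.0
time: 8.95
tool_pos: [468.4, 11.8, 319.0]
tcp_rot: [3.14, -0.001, 1.257]
contact_force: [0.3, -0.5, 0.6]
grip_width: 91.3
finger_force: 0.0
[468.48744807  12.57415461 318.48941835]
```

View pics/v6.png

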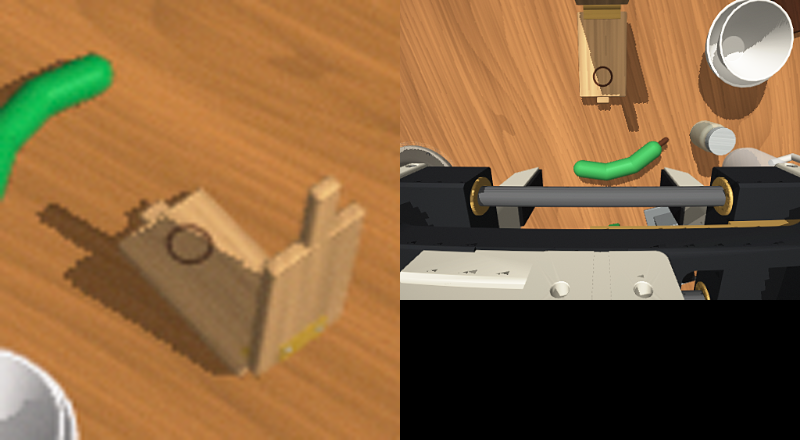

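v6: the board stands up on its own, handle tip at (325,185) in the scene half. The ring is at (189,243) there and at (202,76)·1.28 in the wrist half. Localise the ring, check the handle tip, and plan the meter move.

```bash
python3 - <<'E'
from h import *
c=load('w6');s=load('s6')
def ring(c,x0,y0,w):
  g=c['color'][y0-w:y0+w,x0-w:x0+w].astype(int).max(2);m=(g<np.percentile(g,50)*.62).astype(np.uint8)
  k=cv2.findContours(m,cv2.RETR_EXTERNAL,cv2.CHAIN_APPROX_NONE)[0];k=max(k,key=lambda q:cv2.boundingRect(q)[2]*cv2.boundingRect(q)[3])
  e=cv2.fitEllipse(k);print(e);return(e[0][0]+x0-w,e[0][1]+y0-w)
rw=ring(c,258,97,17);rs=ring(s,297,190,9)
print(rw,rs,onz(c,rw,20),onz(s,rs,20))
u=np.array([.3078,.9515,0]);H=np.array([539.3,225.4,24]);print('pred',H-127*u-[0,0,4])
print('rot after tip pred scene',proj(s,H+[0,0,231]+5*u),proj(load('d6'),H+[0,0,231]+5*u),'seen',250+326/4,130+185/4)
g=lambda U,V:(250+U/4-.4,130+V/4-.4)
# board top corners: predicted (166 up, face offsets -2..12, +-47.5)
v=np.array([-.9515,.3078,0])
for off,sg in((-2,1),(12,1),(12,-1),(-2,-1)):print((proj(s,H+[0,0,166]+off*u+sg*47.5*v)-[249.6,129.6])*4)
for off,sg in((-2,1),(12,1),(12,-1),(-2,-1)):print('handle',(proj(s,H+[0,0,231]+off*u+sg*12*v)-[249.6,129.6])*4)
E
```

```text
((18.2315616607666, 17.531862258911133), (24.22669792175293, 25.227069854736328), 6.128851890563965)
((9.507622718811035, 14.000322341918945), (0.0004047540423925966, 0.9419861435890198), 0.0)
(259.2315616607666, 97.53186225891113) (297.50762271881104, 195.00032234191895) [501.37477865 103.85455963  20.        ] [513.82321638 113.82524621  20.        ]
pred [500.2094 104.5595  20.    ]
rot after tip pred scene [332.28441554 177.83993276] [263.37221213 184.86593151] seen 331.5 176.25
[359.80655055 204.09287428]
[372.21850414 216.44489517]
[277.1606335  280.75964049]
[264.83022971 267.8442399 ]
handle [336.67891624 178.30665026]
handle [349.63131956 191.16921483]
handle [324.72788121 207.77097641]
handle [311.79660473 194.75570595]
```

Ring at (501.4,103.9) agrees with the prediction (500.2,104.6), and the standing board matches to about 0.02 rad. Go to a viewing pose by the meter.

```bash
python3 -m crank '[[-0.0473,0.0217,0,0,0,0],[-0.0473,0.0217,0,0,0,0],[-0.0473,0.0217,0,0,0,0],[-0.0473,0.0217,0,0,0,0],[-0.0473,0.0217,0,0,0,0]]'
python3 -m crank '[[-0.0473,0.0217,0,0,0,0],[-0.0473,0.0217,0,0,0,0],[0,0,0,0,0,-0.18],[0,0,0,0,0,-0.18],[0,0,0,0,0,0]]'
python3 - <<'E'
from h import *
c=cap('wrist','w7');o=bot.get_obs();print(o['tool_pos'],o['tcp_rot'])
cv2.imwrite('pics/w7.png',cv2.resize(c['color'][0:240,120:440],(800,600),interpolation=cv2.INTER_CUBIC))
E
```

```text
time: 9.72
tool_pos: [499.5, -247.5, 318.3]
tcp_rot: [3.142, -0.0, 1.26]
contact_force: [1.0, 1.1, 0.7]
grip_width: 92.0
finger_force: 0.0
time: 10.35
tool_pos: [511.6, -349.5, 318.0]
tcp_rot: [-3.141, -0.0, 1.618]
contact_force: [-0.2, -0.5, -0.2]
grip_width: 91.9
finger_force: 0.0
[ 511.47781934 -349.49629547  318.16554982] [-3.14133625e+00 -3.01409334e-04  1.61550619e+00]
```

View pics/w7.png

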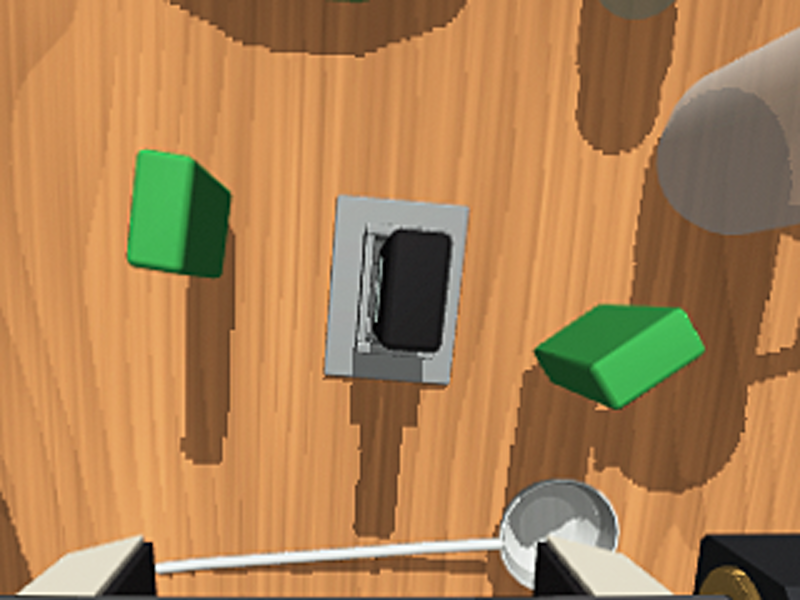

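w7: black meter top from (393,232)–(452,232) to (385,350)–(441,352), in the grey foot plate with corners (338,196), (468,207), (447,384), (325,375). The green blocks are at (175,212) and (620,355).

```bash
python3 - <<'E'
from h import *
c=load('w7');f=lambda u,v:(120+u/2.5-.3,v/2.5-.3)
an=lambda d:np.arctan2(d[1],d[0])
P=[onz(c,f(*q),4) for q in((338,196),(468,207),(447,384),(325,375))]
print('plate',np.mean(P,0),an(P[0]-P[3]),an(P[1]-P[2]),an(P[1]-P[0])+np.pi/2,[np.linalg.norm(P[i]-P[i-1]) for i in range(4)])
Q=[onz(c,f(*q),151) for q in((391,230),(453,231),(441,352),(382,350))]
M=np.mean(Q,0);print('top',M,an(Q[0]-Q[3]),an(Q[1]-Q[2]),[np.linalg.norm(Q[i]-Q[i-1]) for i in range(4)])
o=bot.get_obs()
g=[onz(c,f(*q),95) for q in((190,155),(192,272),(535,350),(597,305))];print('green',g)
E
```

```text
plate [ 541.1267535  -279.65028204    4.        ] 1.5397410023074423 1.5325647144648555 1.5411688564777095 [np.float64(114.2919789401652), np.float64(83.31923810719181), np.float64(113.92050382108893), np.float64(82.50310909400937)]
top [ 541.09944422 -279.47059937  151.        ] 1.554689546889687 1.5489562446594465 [np.float64(52.84696448511347), np.float64(27.512917877430723), np.float64(53.41122345704629), np.float64(27.183319513449998)]
green [array([ 426.64952938, -216.39442453,   95.        ]), array([ 427.7892559 , -274.34454363,   95.        ]), array([ 612.74626085, -306.22982972,   95.        ]), array([ 643.48662355, -280.71976082,   95.        ])]
```

Plate and top agree: meter at (541.1,−279.6), yaw 1.543, all sizes as given. The gripper at 70 % clears the green block. Descend and grip at z≈125.

```bash
python3 -m crank '[[0,0,0,0,0,0.0725],[0.0355,0.0138,0,0,0,0],[0.0355,0.0138,0,0,0,0],[0,0,0.05,0,0,0],[0,0,0.05,0,0,0]]' 70
python3 -m crank '[[0,0,0.03,0,0,0],[0,0,0.03,0,0,0],[0,0,0.026,0,0,0],[0,0,0.026,0,0,0],[0,0,0,0,0,0]]'
python3 -m crank '[[0,0,0,0,0,0],[0,0,0,0,0,0],[0,0,0,0,0,0],[0,0,0,0,0,0]]' 0
```

```text
time: 11.02
tool_pos: [541.0, -278.8, 218.0]
tcp_rot: [3.14, 0.001, 1.544]
contact_force: [-0.2, -1.0, -1.4]
grip_width: 63.9
finger_force: 0.0
time: 11.65
tool_pos: [539.4, -278.7, 104.7]
tcp_rot: [-3.138, -0.002, 1.543]
contact_force: [-0.0, -0.6, 1.0]
grip_width: 64.4
finger_force: 0.0
time: 12.15
tool_pos: [540.3, -280.1, 107.0]
tcp_rot: [3.141, 0.001, 1.545]
contact_force: [1.2, -0.4, 0.7]
grip_width: 29.0
finger_force: 0.5
```

```bash
python3 -m crank '[[0,0,0,0,0,0],[0,0,0,0,0,0],[0,0,0,0,0,0]]'
python3 -m crank '[[0,0,-0.02,0,0,0],[0,0,-0.03,0,0,0],[0,0,-0.04,0,0,0],[0,0,-0.05,0,0,0],[0,0,-0.05,0,0,0]]'
python3 -m crank '[[0,0,-0.01,0,0,0],[0,0,0,0,0,0],[0,0,0,0,0,0]]'
python3 - <<'E'
from h import *
o=bot.get_obs();print(o)
E
```

```text
time: 12.52
tool_pos: [540.3, -280.1, 106.9]
tcp_rot: [3.141, 0.0, 1.545]
contact_force: [-0.0, 1.0, 3.8]
grip_width: 27.6
finger_force: 30.0
time: 13.15
tool_pos: [539.8, -279.7, 297.2]
tcp_rot: [-3.14, -0.001, 1.545]
contact_force: [0.9, -0.0, -1.5]
grip_width: 28.0
finger_force: 29.9
time: 13.52
tool_pos: [539.5, -279.5, 304.0]
tcp_rot: [-3.138, -0.002, 1.545]
contact_force: [-0.1, 0.9, -1.3]
grip_width: 27.5
finger_force: 29.9
{'time': 13.525, 'joint_positions': array([-6.04084642e-01,  4.61959723e-01,  1.12864553e+00, -7.06181797e-05,
        1.55547149e+00, -5.78529929e-01]), 'dq': array([-0.00059087,  0.00366986, -0.00208446, -0.00016586,  0.00392651,
       -0.0002083 ]), 'tau': array([ 4.15210950e-02, -5.31954861e+01, -2.75402641e+01,  5.00114635e-02,
        9.05260630e-02,  4.70055493e-04]), 'tool_pos': array([ 539.49539107, -279.53149256,  303.95284772]), 'tcp_rot': array([-3.13779966e+00, -2.39274849e-03,  1.54523832e+00]), 'contact_force': array([-0.14640097,  0.89210196, -1.28519278]), 'moment': array([ 0.01550558, -0.05364006, -0.00117226]), 'finger_force': 29.949335753917694, 'grip_width': 27.51353617660645}
```

Lifted (about −1.4 N of weight). Turn to the board's direction, travel over the ring, and lower to a hover.

```bash
python3 -m crank '[[0,0,0,0,0,0.1435],[0,0,0,0,0,0.1435],[0.0504,-0.0221,0,0,0,0],[0.0504,-0.0221,0,0,0,0],[0.0504,-0.0221,0,0,0,0]]'
python3 -m crank '[[0.0504,-0.0221,0,0,0,0],[0.0504,-0.0221,0,0,0,0],[0.0504,-0.0221,0,0,0,0],[0.0504,-0.0221,0,0,0,0],[0,0,0,0,0,0]]'
python3 -m crank '[[0,0,0.04,0,0,0],[0,0,0.04,0,0,0],[0,0,0.04,0,0,0],[0,0,0.03,0,0,0],[0,0,0,0,0,0]]'
python3 -m crank '[[0,0,0,0,0,0],[0,0,0,0,0,0]]'
python3 - <<'E'
from h import *
o=bot.get_obs();print(o['tool_pos'],o['tcp_rot'],o['contact_force'])
c=cap('wrist','w8');a=cap('scene','s8');b=cap('side','d8')
print(proj(c,[501,104,20]),proj(a,[501,104,20]),proj(b,[501,104,20]))
S=cv2.resize(a['color'][145:225,257:337],(400,400),interpolation=cv2.INTER_CUBIC);D=cv2.resize(b['color'][170:250,230:310],(400,400),interpolation=cv2.INTER_CUBIC)
cv2.imwrite('pics/v8.png',np.hstack([S,D]))
E
```

```text
time: 14.15
tool_pos: [522.6, -114.0, 304.5]
tcp_rot: [-3.138, -0.0, 1.258]
contact_force: [-0.0, 0.1, -1.8]
grip_width: 27.9
finger_force: 29.9
time: 14.78
tool_pos: [500.0, 106.6, 304.9]
tcp_rot: [-3.138, 0.0, 1.264]
contact_force: [0.6, -0.5, -1.2]
grip_width: 28.0
finger_force: 29.9
time: 15.4
tool_pos: [499.4, 102.2, 153.6]
tcp_rot: [-3.135, 0.003, 1.257]
contact_force: [-0.5, 1.0, -1.2]
grip_width: 27.9
finger_force: 29.9
time: 15.65
tool_pos: [502.3, 103.1, 157.8]
tcp_rot: [3.139, -0.001, 1.258]
contact_force: [0.6, 0.7, -0.7]
grip_width: 27.5
finger_force: 29.9
[502.27720534 103.09446429 157.78884065] [ 3.13917261e+00 -7.53883295e-04  1.25806589e+00] [ 0.61392687  0.67820205 -0.70132756]
[255.77948927 181.07863236] [297.1162567  190.99439876] [275.35155234 224.47276021]
```

View pics/v8.png

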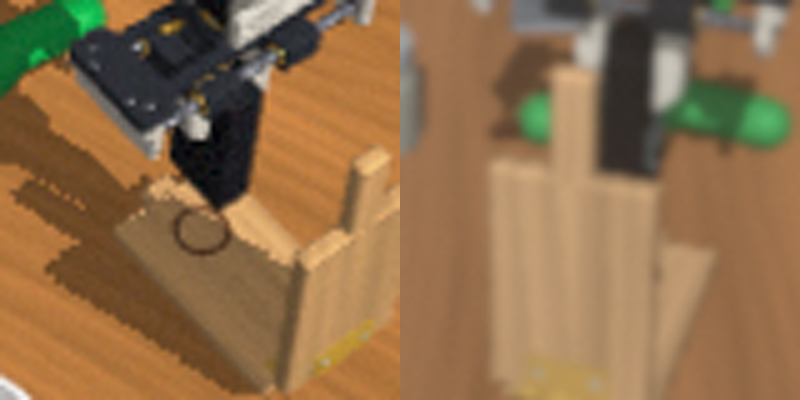

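v8: in the scene half the ring is at (203,231), exactly where (501,104) projects. The black block stands above it, and the board is upright behind at (350,270). Small side correction, then a slow descent.

```bash
python3 -m crank '[[0.0005,-0.0015,0.015,0,0,0],[0,0,0.015,0,0,0],[0,0,0.012,0,0,0],[0,0,0,0,0,0],[0,0,0,0,0,0]]'
python3 -m crank '[[0,0,0,0,0,0],[0,0,0,0,0,0]]'
python3 - <<'E'
from h import *
o=bot.get_obs();print(o['tool_pos'],o['tcp_rot'],o['contact_force'],o['joint_positions'])
E
```

```text
time: 16.42
tool_pos: [500.5, 104.2, 114.7]
tcp_rot: [3.141, -0.0, 1.258]
contact_force: [-0.6, 0.6, -1.4]
grip_width: 27.8
finger_force: 29.9
time: 16.68
tool_pos: [500.4, 104.3, 114.9]
tcp_rot: [3.141, -0.0, 1.258]
contact_force: [0.2, -0.0, -1.6]
grip_width: 27.8
finger_force: 29.9
[500.36373812 104.25018635 114.86419997] [ 3.14084551e+00 -1.92433928e-04  1.25826963e+00] [ 0.21122284 -0.0302342  -1.55001038] [ 5.54250211e-02  4.37411810e-01  1.71877728e+00 -1.07068827e-04
  9.84637220e-01  3.68010982e-01]
```

```bash
python3 - <<'E'
from h import *
s=load('s8');u=np.array([.3078,.9515,0]);v=np.array([-.9515,.3078,0]);C=np.array([502.3,103.1,86.8])
print([(proj(s,C+a*27*u+b*14*v)-[256.6,144.6])*5 for a in(-1,1) for b in(-1,1)],'seen bottom vertex (220,208)')
E
python3 -m crank '[[0.0003,0.0004,0.003,0,0,0],[0,0,0.003,0,0,0],[0,0,0,0,0,0],[0,0,0,0,0,0]]'
python3 -m crank '[[0,0,0.002,0,0,0],[0,0,0,0,0,0],[0,0,0,0,0,0]]'
python3 -m crank '[[0,0,0.002,0,0,0],[0,0,0,0,0,0],[0,0,0,0,0,0]]'
```

```text
[array([165.2368604 , 161.35932233]), array([197.98405567, 140.56489082]), array([217.20755616, 216.24719703]), array([250.10709189, 194.80228615])] seen bottom vertex (220,208)
time: 17.18
tool_pos: [500.6, 104.4, 108.5]
tcp_rot: [-3.142, 0.0, 1.258]
contact_force: [0.1, -0.4, -0.0]
grip_width: 27.6
finger_force: 29.9
time: 17.55
tool_pos: [500.7, 104.4, 106.6]
tcp_rot: [3.141, 0.0, 1.258]
contact_force: [0.5, 0.3, 0.5]
grip_width: 27.9
finger_force: 30.0
time: 17.92
tool_pos: [500.7, 104.4, 104.5]
tcp_rot: [3.142, 0.0, 1.258]
contact_force: [-0.2, -0.2, 1.6]
grip_width: 27.8
finger_force: 30.0
```

```bash
python3 - <<'E'
from h import *
F=[];P=[]
for i in range(25):
  bot.capture('wrist');o=bot.get_obs();F.append(o['contact_force']);P.append(o['tool_pos'])
F=np.array(F);print(F.mean(0),F.std(0)/5,np.mean(P,0),o['time'],o['grip_width'])
E
```

```text
[-0.04026292  0.12288671  0.41744551] [0.09831825 0.12718404 0.08099628] [500.646737   104.40227987 104.51379761] 19.175 28.02036428689056
```

Averaged force and geometry both give about 4.5 mm in. Go 1.5 mm more.

```bash
python3 -m crank '[[0,0,0.0015,0,0,0],[0,0,0,0,0,0],[0,0,0,0,0,0],[0,0,0,0,0,0]]'
python3 - <<'E'
from h import *
F=[];P=[]
for i in range(25):
  c=bot.capture('wrist');o=bot.get_obs();F.append(o['contact_force']);P.append(o['tool_pos'])
print(np.mean(F,0),np.mean(P,0),o['tcp_rot'],o['time'])
# board still upright? compare scene before/after in the region of its top
a=cap('scene','s9')['color'].astype(int);b=load('s6')['color'].astype(int)
print('diff at handle/board',np.abs(a-b)[170:225,318:345].mean())
E
```

```text
time: 19.68
tool_pos: [500.6, 104.4, 103.0]
tcp_rot: [3.141, 0.0, 1.258]
contact_force: [-0.4, 1.0, 1.6]
grip_width: 27.6
finger_force: 30.0
[0.15603321 0.0197366  1.08856172] [500.6377519  104.40418875 103.00394947] [3.14147504e+00 4.71167179e-05 1.25829404e+00] 20.925
diff at handle/board 2.5434343434343436
```

Net spring force is about 2.5 N, so the foot is about 6 mm in. The board is still upright and unmoved. Hand in.

```bash
python3 -c "
from plant import bot
print(bot.close_job())"
```

```text
the job is handed in; nothing more can be done
None
```

I've handed the job in at about 21 s: the top board stands straight up to within about 0.02 rad, and the arm is still holding the meter upright on the ring. By the arm's pose, the studs are within about 1 mm of the ring's centre and in line with the board, and the foot is about 6 mm in; I couldn't see the studs themselves in the images.

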